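Stand the weighted transport canister to drain

ROBOT

A 6-joint arm with a two-finger parallel gripper is mounted at the origin on the work surface. World frame = base frame: x ahead of the robot, y to its left, z up, the work surface at z = 0. Lengths are in m, angles in degrees, forces in N, time in s.
With the tool pointing down it reaches from about 0.35 to 0.875 m from the base axis. Payload 4.2 kg.
Tool frame: the origin (TCP) lies where the fingers leave the gripper's body, on its centre line; the fingertips stand 70 mm ahead of it and the grasp point (between the pads) lies 51 mm ahead of it; z points along the fingers, y is the direction in which the jaws open and shut (so a half turn about z gives the same grasp; the last joint's range is limited). The gripper opens to 87 mm and grips with 3 to 60 N. Pads are 19 mm wide; open, the fingers measure 117 mm over their backs; the gripper's body (75 mm by 190 mm) begins 51 mm behind the grasp point.
Start: joints at [-58.35, 22.042, 0.453, 0, -68.411, -14.817], TCP at [0.181, -0.598, 0.292] pointing down, gripper open.
Joint ranges: [-179.83, 179.83], [-69.29, 118.12], [-61.27, 80.66], [-181.25, 117.63], [-171.15, -9.14], [-177.46, 177.46]. Speed limits (degrees/s): [159.86, 159.86, 180, 180, 180, 180].

INTERFACE

Orientations are given as a 3x3 rotation matrix whose columns are the frame's x, y, z axes.
In Python, from station import sense, capture, camera_model, finish_job gives the robot as it stands.
- The arm moves only by the shell command python3 -m inch 'ROWS'. ROWS is JSON, a list of rows, each an object with "hand": the closure, from 0 (fully open) to 1 (shut); "slide": the shift along the world's x, y, z in cm, a list of three; "yaw": the turn about the world's z in rad. A call has 1 to 10 rows; each row is the pose to reach, as a shift and turn from the pose commanded when the call began; what a row does not reach only later rows make up. A row lasts 1/8 s, in which the tool goes at most 62.5 mm and 10.7 degrees, less where a joint would pass 70% of its speed; a pose out of reach is approached as far as the arm can. A call with a gripper value outside its range is refused whole. The fingers move at their own pace and stop on an object; the grip force is fixed at half the most. Time passes only in rows, so rows that repeat a pose let the fingers close. It gives the time, the measured TCP pose, the force and the opening at its end, in the units of the state.
- sense(): the state, without advancing time (a new reading comes with each control period).
- capture(name): name is "scene" or "top" or "wrist"; returns the picture (384x512x3 uint8, blue, green, red); there is no depth.
- camera_model(name): a dict with "mtx" (3x3 intrinsics, pixels), "xyz" and "orientation" of the camera in the world; the wrist camera has in their place "tool_from_camera" (4x4, takes a point from camera to tool coordinates, whose origin is the TCP and whose axes are the flange's). Camera axes: x right, y up, looking along -z (the intrinsics and any distortion apply to the point x, -y, -z); pixel columns grow to the right and rows downward; lengths in m; the calibration is good to about 2 mm. A picture is of the moment at which its call begins: read the wrist's pose just before it. camera_model takes no time and is no camera call.
- finish_job(): hands the job in, once; it reports no verdict.
The state is a dict: "time_s": time; "joints": joint angles; "joint_velocities": joint speeds; "effort": joint torques, N m; "tcp_pos": TCP position; "ee_rot": TCP orientation; "wrist_force": force on the tool from outside, world axes, zero at the start; "moment": the same for the moment, N m; "gripper_width": opening from 0.0 (shut) to 1.0 (fully open).
Only numpy, scipy, OpenCV 4.12 (cv2) and the standard library are available. Lean on these libraries where they do the work, as an engineer would, in place of code of your own. Each camera call takes 0.05 s, during which the arm holds its last target. There are 200 camera calls.

TASK

Draw the white square transport canister out of the dock through its front opening (the dock's top is closed) and stand it upright on the sloping draining board, heavy end down, released and at rest. Its ends look alike and the slope topples it if it stands on the light one: lifted lightly by its two side buttons, its heavy end sinks. Leave the bottle, the tip box and the mini centrifuge where they are.

Things in the scene. Friction and masses are not known exactly. Their poses are not given: they have to be found in the camera images.
- dock: fixed white dock 120 mm deep (x), 110 wide (y), 160 high; origin on the bench under its middle. Its -x side is the open front, face at x = -60 mm. The slot in it is 50 wide, z 40 to 84 mm, 95 deep. A blue hood (z 150 to 160 mm) reaches 20 mm out over the front; a sill 16 mm wide, top at z = 40 mm, sticks out 40 mm under the canister.
- dock_mouth (a point): centre of the slot in the dock's front face, 58 mm above the bench, level with the canister's centre line at the start; the canister's front end sticks out 45 mm past it
- canister: loose square canister 130 x 36 x 36 mm, white with identical grey end caps, 0.4 kg. x along its length, z up as it lies; origin in the middle of its underside. It starts in the dock's slot, along the dock's x. Ballast latched inside one end (either one, unseen; the axes do not tell) puts the centre of mass about 32 mm from that end's face and stays put.
- canister_mid (a point): centre of the canister, 18 mm above its underside, axes as canister. On both side (y) faces, here at mid-length, a smooth round steel button 8 mm across stands 3 mm proud (42 mm over both). Lifted lightly (about 20 N) by the buttons it turns about them and the heavy end sinks; gripped firmly on its flat sides it does not turn.
- board: fixed aluminium draining board, a flat plate 110 mm (along the slope) x 120 mm (y), sloping down 20 degrees towards its own +x; origin on the bench under its middle. A lip 4 mm high runs along the lower edge.
- board_top (a point): middle of the board's upper face, 50 mm above the bench; z is square to the sloping face, x points down the slope, y along its width. The face reaches 55 mm either way in x and 60 mm in y. A canister on the light end topples on this slope, one on the heavy end stands.
- spray: white bottle with a blue cap, 56 mm across, 140 mm high, bystander; origin under its middle
- tipbox: closed box of pipette tips, 62 x 82 x 40 mm, bystander; origin under its middle
- minifuge: round grey mini centrifuge with a clear dome, 90 mm across, 65 mm high, bystander; origin under its middle

How it is judged (in metres and radians):
On the way:
1. the canister is wholly out of the dock (its centre more than 70 mm from the opening) (horizontal distance between canister_mid and dock_mouth above 0.07 m), for 0.1 s.
At the end, for the whole second after the job is handed in: The canister stands by itself on an end on the draining board: its length within 7 degrees (0.12 rad) of square to the board's face, its centre 55 to 75 mm above the face and within the face's outline, at rest and let go (angle between the x axis of canister and the z axis of board_top, either way round below 0.12 rad and z of canister_mid in the frame of board_top between 0.055 and 0.075 m and x of canister_mid in the frame of board_top between -0.055 and 0.055 m and y of canister_mid in the frame of board_top between -0.06 and 0.06 m and linear speed of canister below 0.02 m/s and angular speed of canister below 0.2 rad/s); the robot touches nothing.
It fails at once if the bottle, tip box or mini centrifuge moved more than 20 mm (distance of any of spray, tipbox, minifuge from where it was at the start of the episode above 0.02 m).
It also fails if it takes over 67 s, if anything falls off the work surface, if the arm or the gripper's body presses on something with over 40 N, if the wrist force passes 120 N, or if a joint passes its speed limit or range.

## Working session

There is one attempt and no reset: what is moved stays moved. The work goes in short steps, Python scripts to look and compute and a shell command to move; the robot and the scene stay as the last step left them, time stands still between calls to the robot, and variables do not carry over. Pictures are saved under pics/ and viewed, about 8 in all and at most 12, crops included, and the job is handed in when it is done.

```bash
mkdir -p pics; ls
python3 - <<'E'
from station import *
import cv2,numpy as np
a=capture("scene");b=capture("top")
cv2.imwrite("pics/scene.png",a);cv2.imwrite("pics/top.png",b)
for n in("scene","top","wrist"):print(n,camera_model(n))
s=sense();print(s)
E
```

```text
pics
scene {'mtx': array([[441.68247597,   0.        , 254.96348275],
       [  0.        , 441.68247597, 186.11721359],
       [  0.        ,   0.        ,   1.        ]]), 'xyz': array([ 1.20483229, -0.5079332 ,  0.93893292]), 'orientation': array([[ 0.6127766 , -0.57944719,  0.53735072],
       [ 0.79025234,  0.45143226, -0.41437924],
       [-0.00246656,  0.67856457,  0.73453662]])}
top {'mtx': array([[401.79511894,   0.        , 258.56665492],
       [  0.        , 401.79511894, 191.14565225],
       [  0.        ,   0.        ,   1.        ]]), 'xyz': array([ 0.46504263, -0.01087636,  1.30216892]), 'orientation': array([[ 0.0083021 ,  0.99817008, -0.05989628],
       [-0.99988483,  0.00752552, -0.01317935],
       [-0.01270448,  0.0599988 ,  0.9981176 ]])}
wrist {'mtx': array([[317.85583294,   0.        , 251.49005466],
       [  0.        , 317.85583294, 192.4043034 ],
       [  0.        ,   0.        ,   1.        ]]), 'tool_from_camera': array([[-9.55002649e-04,  9.55721060e-01,  2.94272568e-01,
         8.21126606e-02],
       [ 9.99998888e-01,  1.24969056e-03, -8.13375171
[... 298 characters left out ...]
9e-02,
       -6.84120237e+01, -1.48168623e+01]), 'joint_velocities': array([ 0.08294535, -0.04023772,  0.07527101,  0.13046619,  0.03542769,
       -0.02787809]), 'effort': array([-2.30149763e-04, -3.91690421e+01,  1.87935269e+01,  4.23189327e+00,
        1.34459976e-02, -7.10994595e-05]), 'tcp_pos': array([ 0.18090194, -0.59782124,  0.29130238]), 'ee_rot': array([[-9.57192656e-01, -2.89450844e-01, -6.53538875e-04],
       [-2.89451564e-01,  9.57190956e-01,  1.80702273e-03],
       [ 1.02517244e-04,  1.91883674e-03, -9.99998154e-01]]), 'wrist_force': array([ 0.59631059,  0.12927383, -0.12942836]), 'moment': array([-0.01185186,  0.02734914,  0.00368886]), 'gripper_width': 0.9995883752206983}
```

View pics/top.png

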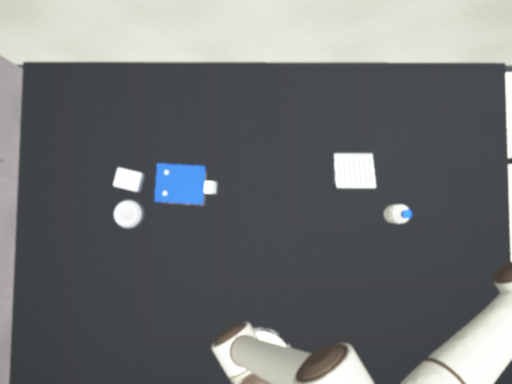

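View pics/scene.png

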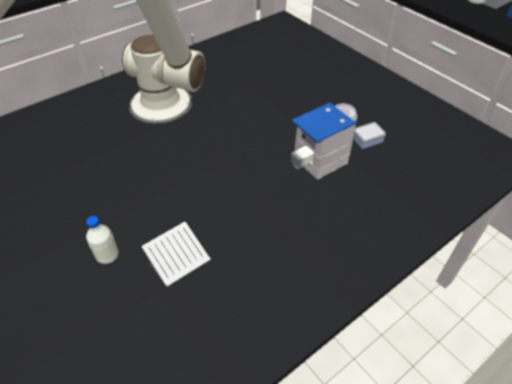

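Top view: blue hood around (180,184), with the canister's white end sticking out to about (217,187), towards world −y. The board is at (334–376, 153–189), bottle cap at (406,213), tip box (128,179), minifuge (128,214). The scene view agrees, with the board corners near (143,245), (185,224), (209,258), (167,283).

```bash
cat > h.py <<'E'
import numpy as np,cv2
from station import *
def ray(n,px):
    m=camera_model(n);u=cv2.undistortPoints(np.float64([[px]]),m['mtx'],None)[0,0]
    d=m['orientation']@np.array([u[0],-u[1],-1]);return m['xyz'],d/np.linalg.norm(d)
def onz(n,px,z):
    o,d=ray(n,px);return o+d*(z-o[2])/d[2]
def tri(p1,p2,n1="top",n2="scene"):
    o1,d1=ray(n1,p1);o2,d2=ray(n2,p2)
    A=np.c_[d1,-d2];t=np.linalg.lstsq(A,o2-o1,rcond=None)[0]
    a=o1+t[0]*d1;b=o2+t[1]*d2;return (a+b)/2,np.linalg.norm(a-b)
E
python3 - <<'E'
from h import *
np.set_printoptions(precision=4,suppress=True)
T=cv2.imread("pics/top.png");S=cv2.imread("pics/scene.png")
hsv=cv2.cvtColor(T,cv2.COLOR_BGR2HSV)
blue=cv2.inRange(hsv,(100,120,60),(130,255,255));blue[:,300:]=0
c=max(cv2.findContours(blue,0,2)[0],key=cv2.contourArea)
r=cv2.minAreaRect(c);bx=cv2.boxPoints(r);print("hood",r)
for p in bx:print(p,onz("top",p,.16))
print("ctr",onz("top",r[0],.16))
g=cv2.cvtColor(T,6)
print("row187",g[187,198:224]);
can=(g>110).astype(np.uint8)*255;can[blue>0]=0;can[:,:205]=0;can[:,225:]=0;can[:170]=0;can[205:]=0
c=max(cv2.findContours(can,0,2)[0],key=cv2.contourArea);print("can",cv2.boundingRect(c))
def quad(I,x0,x1,y0,y1):
    m=np.zeros(I.shape[:2],np.uint8);m[y0:y1,x0:x1]=(cv2.cvtColor(I,6)[y0:y1,x0:x1]>110)*255
    m=cv2.morphologyEx(m,cv2.MORPH_CLOSE,np.ones((7,7)))
    c=max(cv2.findContours(m,0,2)[0],key=cv2.contourArea)
    h=cv2.convexHull(c);q=cv2.approxPolyN(h,4) ;return q[0].astype(float)
qt=quad(T,325,383,145,198);qs=quad(S,135,217,215,292)
print(qt,qs)
for p in qt:
    best=[(tri(p,q)) for q in qs]
    b=min(best,key=lambda e:e[1]);print(p,b)
for I,n,b in((T,"t",(100,140,440,240)),(S,"s",(70,80,400,300))):
    pass
a=cv2.resize(T[150:225,100:225],None,fx=4,fy=4,interpolation=2);b=cv2.resize(S[95:185,280:395],None,fx=4,fy=4,interpolation=2)
d=cv2.resize(S[210:295,130:220],None,fx=4,fy=4,interpolation=2)
o=np.zeros((760,1000,3),np.uint8);o[:300,:500]=a;o[300:660,:460]=b;o[:340,500:860]=d
cv2.imwrite("pics/crop.png",cv2.resize(o[:700],(800,560)))
E
```

```text
hood ((179.3495635986328, 183.15951538085938), (50.18123245239258, 39.76447296142578), 2.726311206817627)
[153.3416 201.8258] [0.5008 0.3042 0.16  ]
[155.2331 162.1064] [0.6148 0.3015 0.16  ]
[205.3575 164.4932] [0.6089 0.1573 0.16  ]
[203.4661 204.2127] [0.4951 0.1608 0.16  ]
ctr [0.5547 0.2309 0.16  ]
row187 [146 145 146 146 154 203 253 255 255 255 255 255 255 255 255 247 235 221
 175 121  88  77  76  75  74  75]
can (205, 173, 13, 22)
[[373. 152.]
 [377. 188.]
 [334. 188.]
 [332. 152.]] [[211. 259.]
 [166. 287.]
 [140. 246.]
 [185. 220.]]
[373. 152.] (array([ 0.6681, -0.3543,  0.0368]), np.float64(0.0016742227114092834))
[377. 188.] (array([ 0.5526, -0.3549,  0.0699]), np.float64(0.005230955201182498))
[334. 188.] (array([ 0.5507, -0.226 ,  0.0675]), np.float64(0.0006287559336590739))
[332. 152.] (array([ 0.667 , -0.2273,  0.0326]), np.float64(0.00211609646891489))
```

View pics/crop.png

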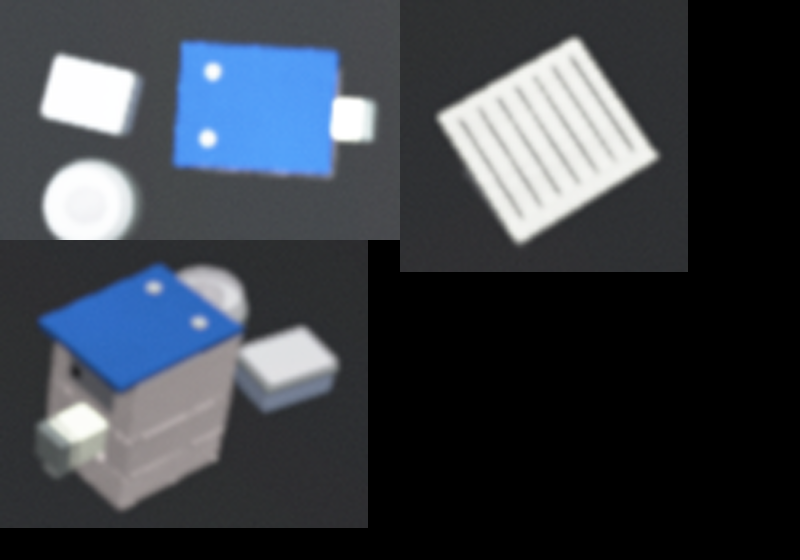

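The crop shows the dock front facing −y with the canister end poking out past the hood. The board's slots run along world x, and triangulation puts its low side at larger x. I'll move above the canister's front end with the wrist camera facing away from the dock.

```bash
python3 -m inch '[{"hand":0,"slide":[3,5.4,0],"yaw":0.1},{"hand":0,"slide":[6,10.8,0],"yaw":0.2},{"hand":0,"slide":[9,16.2,0],"yaw":0.3},{"hand":0,"slide":[12,21.6,0],"yaw":0.4},{"hand":0,"slide":[15,27,0],"yaw":0.5},{"hand":0,"slide":[18,32.4,0],"yaw":0.6},{"hand":0,"slide":[21,37.8,0],"yaw":0.7},{"hand":0,"slide":[24,43.2,0],"yaw":0.8},{"hand":0,"slide":[27,48.6,0],"yaw":0.9},{"hand":0,"slide":[30,54,0],"yaw":1.0}]'
python3 -m inch '[{"hand":0,"slide":[3.5,5,0],"yaw":0.12},{"hand":0,"slide":[7,10,0],"yaw":0.237},{"hand":0,"slide":[7,13.8,-4],"yaw":0.237},{"hand":0,"slide":[7,13.8,-4],"yaw":0.237},{"hand":0,"slide":[7,13.8,-4],"yaw":0.237}]'
python3 - <<'E'
from h import *
s=sense();print(s['tcp_pos'],s['ee_rot'])
w=capture("wrist");a=capture("scene")
cv2.imwrite("pics/w1.png",w);cv2.imwrite("pics/s1.png",a)
o=np.zeros((480,1100,3),np.uint8);o[:384,:512]=w;o[:480,520:1060]=cv2.resize(a[20:180,240:420],(540,480))
cv2.imwrite("pics/v1.png",cv2.resize(o,(800,349)))
E
```

```text
time_s: 1.35
tcp_pos: [0.4814, -0.0562, 0.2922]
ee_rot: [[-0.27, -0.963, -0.0], [-0.963, 0.27, 0.0], [-0.0, 0.0, -1.0]]
wrist_force: [0.1, -0.3, -0.8]
gripper_width: 1.003
time_s: 1.98
tcp_pos: [0.5512, 0.0796, 0.2524]
ee_rot: [[-0.039, -0.999, 0.0], [-0.999, 0.039, -0.001], [0.001, -0.0, -1.0]]
wrist_force: [-0.2, -1.2, 0.1]
gripper_width: 0.999
[0.55115579 0.07962173 0.25244257] [[-3.94281690e-02 -9.99222404e-01  8.43263965e-05]
 [-9.99222212e-01  3.94281083e-02 -6.28993599e-04]
 [ 6.25179666e-04 -1.09060874e-04 -9.99999799e-01]]
```

View pics/v1.png

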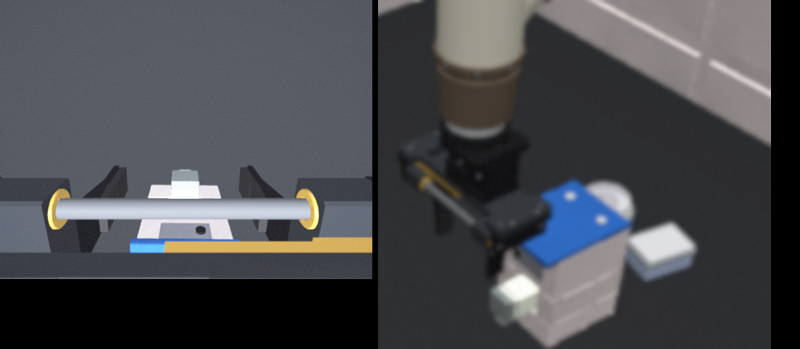

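The wrist view shows the canister end around (185,180) in the view, centred between the open fingers, with the hood's blue edge at the bottom. The scene view shows the wide hand overhanging the hood. Next I'll measure the canister's end and centreline from this wrist picture.

```bash
cat >> h.py <<'E'
def wray(px,R,t):
    m=camera_model("wrist");T=m['tool_from_camera'];u=cv2.undistortPoints(np.float64([[px]]),m['mtx'],None)[0,0]
    d=R@(T[:3,:3]@np.array([u[0],-u[1],-1]));return R@T[:3,3]+t,d
def wz(px,R,t,z):
    o,d=wray(px,R,t);return (o+d*(z-o[2])/d[2]).round(4)
E
python3 - <<'E'
from h import *
s=sense();R,t=s['ee_rot'],s['tcp_pos']
I=cv2.imread("pics/w1.png");g=cv2.cvtColor(I,6)
print("col255",list(enumerate(g[225:275,255],225)))
print("row262",g[262,225:285])
for r in (234,247,250,262):print(r,wz((255,r),R,t,.076),wz((255,r),R,t,.04))
for c in(237,272):print(wz((c,262),R,t,.076))
cv2.imwrite("pics/w1c.png",cv2.resize(I[210:350,170:350],None,fx=4,fy=4,interpolation=2))
E
```

```text
col255 [(225, np.uint8(94)), (226, np.uint8(87)), (227, np.uint8(94)), (228, np.uint8(95)), (229, np.uint8(94)), (230, np.uint8(94)), (231, np.uint8(92)), (232, np.uint8(111)), (233, np.uint8(161)), (234, np.uint8(182)), (235, np.uint8(161)), (236, np.uint8(153)), (237, np.uint8(153)), (238, np.uint8(154)), (239, np.uint8(154)), (240, np.uint8(155)), (241, np.uint8(155)), (242, np.uint8(156)), (243, np.uint8(159)), (244, np.uint8(159)), (245, np.uint8(158)), (246, np.uint8(158)), (247, np.uint8(159)), (248, np.uint8(172)), (249, np.uint8(219)), (250, np.uint8(247)), (251, np.uint8(252)), (252, np.uint8(251)), (253, np.uint8(251)), (254, np.uint8(251)), (255, np.uint8(250)), (256, np.uint8(250)), (257, np.uint8(250)), (258, np.uint8(251)), (259, np.uint8(250)), (260, np.uint8(254)), (261, np.uint8(255)), (262, np.uint8(255)), (263, np.uint8(255)), (264, np.uint8(255)), (265, np.uint8(255)), (266, np.uint8(255)), (267, np.uint8(255)), (268, np.uint8(255)), (269, np.uint8(255)), (270, np.uint8(255)), (271, np.uint8(255)), (272, np.uint8(255)), (273, np.uint8(190)), (274, np.uint8(106))]
row262 [236 237 236 236 236 237 237 238 237 235 255 255 255 255 255 255 255 255
 255 255 255 255 255 255 255 255 255 255 255 255 255 255 255 255 255 255
 255 255 255 255 255 255 255 255 255 255 255 255 254 232 233 231 233 235
 234 235 236 235 235 234]
234 [0.5493 0.1215 0.076 ] [0.5497 0.138  0.04  ]
247 [0.5498 0.1347 0.076 ] [0.5502 0.1531 0.04  ]
250 [0.55   0.1379 0.076 ] [0.5504 0.1566 0.04  ]
262 [0.5505 0.1505 0.076 ] [0.5509 0.1709 0.04  ]
[0.5676 0.1498 0.076 ]
[0.5343 0.1512 0.076 ]
```

View pics/w1c.png

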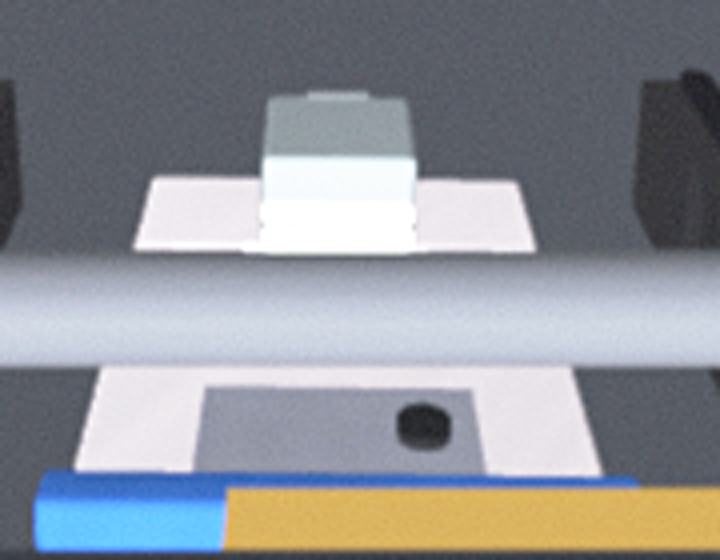

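The canister's centreline is at x≈0.551 and its front face at y≈0.136. I'll lower beside the end, short of the hood, then creep in while watching the force.

```bash
python3 -m inch '[{"hand":0,"slide":[0,2,-5],"yaw":0},{"hand":0,"slide":[0,3.2,-10],"yaw":0},{"hand":0,"slide":[0,3.6,-14],"yaw":0},{"hand":0,"slide":[0,3.6,-14],"yaw":0},{"hand":0,"slide":[0,3.8,-14],"yaw":0},{"hand":0,"slide":[0,4.0,-14],"yaw":0}]'
python3 -m inch '[{"hand":0,"slide":[0,0.2,0],"yaw":0},{"hand":0,"slide":[0,0.3,0],"yaw":0}]'
python3 - <<'E'
from h import *
a=capture("scene");w=capture("wrist");cv2.imwrite("pics/s2.png",a);cv2.imwrite("pics/w2.png",w)
o=np.zeros((480,1100,3),np.uint8);o[:384,:512]=w;o[:480,520:1060]=cv2.resize(a[70:190,265:400],(540,480),interpolation=2)
cv2.imwrite("pics/v2.png",cv2.resize(o,(800,349)))
E
```

```text
time_s: 2.82
tcp_pos: [0.5523, 0.12, 0.1148]
ee_rot: [[-0.04, -0.999, 0.004], [-0.999, 0.04, 0.002], [-0.002, -0.004, -1.0]]
wrist_force: [0.0, -0.2, 0.2]
gripper_width: 1.001
time_s: 3.08
tcp_pos: [0.5512, 0.123, 0.1131]
ee_rot: [[-0.04, -0.999, 0.001], [-0.999, 0.04, 0.001], [-0.001, -0.001, -1.0]]
wrist_force: [-0.9, -0.0, -0.3]
gripper_width: 0.996
```

View pics/v2.png

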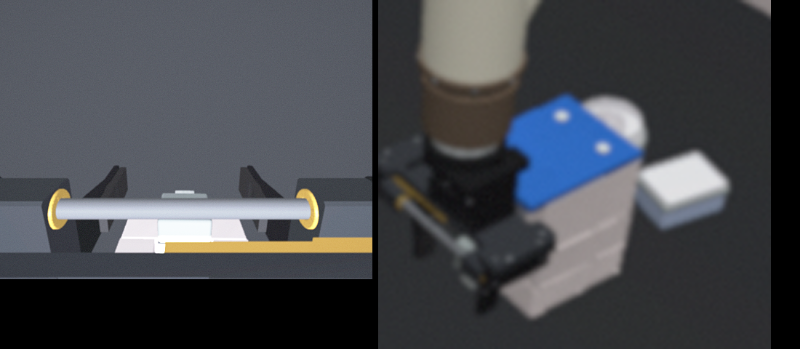

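No contact yet at y=0.123, and the scene view shows the hand just in front of the hood. I'll keep creeping.

```bash
python3 -m inch '[{"hand":0,"slide":[0,0.1,0],"yaw":0},{"hand":0,"slide":[0,0.2,0],"yaw":0},{"hand":0,"slide":[0,0.2,0],"yaw":0}]'
python3 -m inch '[{"hand":0,"slide":[0,0.1,0],"yaw":0},{"hand":0,"slide":[0,0.2,0],"yaw":0},{"hand":0,"slide":[0,0.2,0],"yaw":0}]'
```

```text
time_s: 3.55
tcp_pos: [0.551, 0.1249, 0.1122]
ee_rot: [[-0.04, -0.999, -0.0], [-0.999, 0.04, -0.0], [0.0, 0.0, -1.0]]
wrist_force: [-0.6, 0.6, 0.4]
gripper_width: 1.003
time_s: 3.92
tcp_pos: [0.551, 0.1269, 0.1122]
ee_rot: [[-0.04, -0.999, 0.0], [-0.999, 0.04, 0.0], [-0.0, -0.0, -1.0]]
wrist_force: [0.1, -0.1, -0.0]
gripper_width: 1.003
```

```bash
python3 -m inch '[{"hand":0,"slide":[0,0.1,0],"yaw":0},{"hand":0,"slide":[0,0.2,0],"yaw":0},{"hand":0,"slide":[0,0.2,0],"yaw":0}]'
python3 -m inch '[{"hand":0,"slide":[0,0.1,0],"yaw":0},{"hand":0,"slide":[0,0.2,0],"yaw":0},{"hand":0,"slide":[0,0.2,0],"yaw":0}]'
python3 -m inch '[{"hand":0,"slide":[0,0.1,0],"yaw":0},{"hand":0,"slide":[0,0.2,0],"yaw":0},{"hand":0,"slide":[0,0.2,0],"yaw":0}]'
```

```text
time_s: 4.3
tcp_pos: [0.551, 0.1289, 0.1123]
ee_rot: [[-0.04, -0.999, 0.0], [-0.999, 0.04, 0.0], [-0.0, -0.0, -1.0]]
wrist_force: [-0.6, 1.3, 0.0]
gripper_width: 0.995
time_s: 4.68
tcp_pos: [0.551, 0.1309, 0.1123]
ee_rot: [[-0.04, -0.999, 0.0], [-0.999, 0.04, 0.0], [-0.0, -0.0, -1.0]]
wrist_force: [-0.0, 0.1, 0.1]
gripper_width: 1.001
time_s: 5.05
tcp_pos: [0.551, 0.1329, 0.1122]
ee_rot: [[-0.04, -0.999, -0.0], [-0.999, 0.04, -0.0], [0.0, 0.0, -1.0]]
wrist_force: [-0.2, 0.3, -0.8]
gripper_width: 1.002
```

```bash
for i in 1; do python3 -m inch '[{"hand":0,"slide":[0,0.1,0],"yaw":0},{"hand":0,"slide":[0,0.2,0],"yaw":0},{"hand":0,"slide":[0,0.2,0],"yaw":0}]'
python3 -m inch '[{"hand":0,"slide":[0,0.1,0],"yaw":0},{"hand":0,"slide":[0,0.2,0],"yaw":0},{"hand":0,"slide":[0,0.2,0],"yaw":0}]'; done
```

```text
time_s: 5.42
tcp_pos: [0.551, 0.1349, 0.1123]
ee_rot: [[-0.04, -0.999, 0.0], [-0.999, 0.04, 0.0], [-0.0, -0.0, -1.0]]
wrist_force: [0.2, -0.5, 0.5]
gripper_width: 1.002
time_s: 5.8
tcp_pos: [0.5509, 0.1359, 0.1123]
ee_rot: [[-0.041, -0.999, -0.001], [-0.999, 0.041, -0.001], [0.001, 0.001, -1.0]]
wrist_force: [0.8, -4.5, 1.1]
gripper_width: 0.997
```

The hand touches the hood at about y=0.136, which gives roughly 8 mm of pad on the canister's end. I'll back off 2 mm, grip and draw it out about 68 mm, so the buttons come clear of the hood while its tail stays in the slot.

```bash
python3 -m inch '[{"hand":0,"slide":[0,-0.15,0],"yaw":0},{"hand":0.7,"slide":[0,-0.15,0],"yaw":0},{"hand":0.7,"slide":[0,-0.15,0],"yaw":0},{"hand":0.7,"slide":[0,-0.15,0],"yaw":0},{"hand":0.7,"slide":[0,-0.15,0],"yaw":0},{"hand":0.7,"slide":[0,-0.15,0],"yaw":0},{"hand":0.7,"slide":[0,-0.15,0],"yaw":0}]'
python3 -m inch '[{"hand":0.7,"slide":[-0.04,-1,0],"yaw":0},{"hand":0.7,"slide":[-0.08,-2,0],"yaw":0},{"hand":0.7,"slide":[-0.12,-3,0],"yaw":0},{"hand":0.7,"slide":[-0.16,-4,0],"yaw":0},{"hand":0.7,"slide":[-0.2,-5,0],"yaw":0},{"hand":0.7,"slide":[-0.24,-6,0],"yaw":0},{"hand":0.7,"slide":[-0.27,-6.8,0],"yaw":0},{"hand":0.7,"slide":[-0.27,-6.8,0],"yaw":0}]'
python3 - <<'E'
from h import *
s=sense();np.save("s3.npy",np.c_[s['ee_rot'],s['tcp_pos']])
a=capture("scene");w=capture("top");cv2.imwrite("pics/s3.png",a);cv2.imwrite("pics/t3.png",w)
o=np.zeros((480,1080,3),np.uint8);o[:480,:540]=cv2.resize(w[140:240,160:272],(540,480),interpolation=2);o[:480,540:]=cv2.resize(a[90:210,255:390],(540,480),interpolation=2)
cv2.imwrite("pics/v3.png",cv2.resize(o,(800,355)))
E
```

```text
time_s: 6.68
tcp_pos: [0.551, 0.1353, 0.1122]
ee_rot: [[-0.04, -0.999, -0.0], [-0.999, 0.04, -0.0], [0.0, 0.0, -1.0]]
wrist_force: [-0.9, 1.4, 0.6]
gripper_width: 0.407
time_s: 7.68
tcp_pos: [0.548, 0.0661, 0.1123]
ee_rot: [[-0.041, -0.999, -0.001], [-0.999, 0.041, -0.001], [0.001, 0.001, -1.0]]
wrist_force: [0.4, -2.7, 0.2]
gripper_width: 0.408
```

View pics/v3.png

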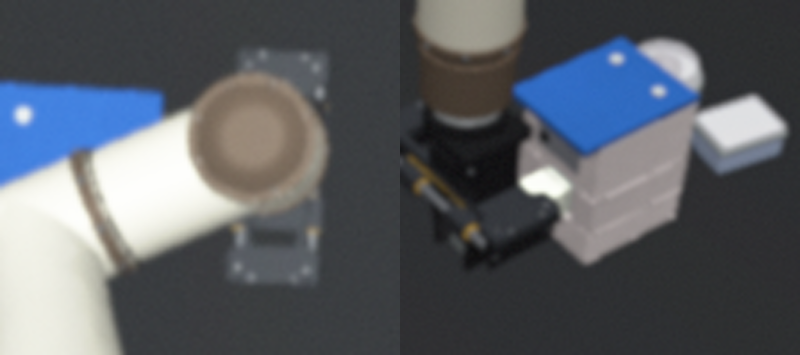

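The canister followed and shows between hand and dock. The opening of 0.408 (35.5 mm) means the pads are on its flat sides. I'll draw 5 mm more, let go, slide back to the buttons and grip; an opening near 0.48 would confirm the buttons.

```bash
python3 -m inch '[{"hand":0.7,"slide":[-0.02,-0.5,0],"yaw":0},{"hand":0.7,"slide":[-0.02,-0.5,0],"yaw":0},{"hand":0,"slide":[-0.02,-0.5,0],"yaw":0},{"hand":0,"slide":[-0.02,-0.5,0],"yaw":0},{"hand":0,"slide":[-0.02,-0.5,0],"yaw":0},{"hand":0,"slide":[-0.02,-0.5,0],"yaw":0},{"hand":0,"slide":[-0.02,-0.5,0],"yaw":0}]'
python3 -m inch '[{"hand":0,"slide":[0.08,2,-0.2],"yaw":0},{"hand":0,"slide":[0.16,4,-0.4],"yaw":0},{"hand":0,"slide":[0.26,6.5,-0.4],"yaw":0},{"hand":0,"slide":[0.26,6.5,-0.4],"yaw":0},{"hand":0,"slide":[0.26,6.5,-0.4],"yaw":0}]'
python3 -m inch '[{"hand":0.7,"slide":[0,0,0],"yaw":0},{"hand":0.7,"slide":[0,0,0],"yaw":0},{"hand":0.7,"slide":[0,0,0],"yaw":0},{"hand":0.7,"slide":[0,0,0],"yaw":0},{"hand":0.7,"slide":[0,0,0],"yaw":0},{"hand":0.7,"slide":[0,0,0],"yaw":0}]'
```

```text
time_s: 8.65
tcp_pos: [0.5481, 0.0623, 0.1123]
ee_rot: [[-0.04, -0.999, 0.0], [-0.999, 0.04, -0.0], [0.0, -0.0, -1.0]]
wrist_force: [-0.1, 0.4, 0.2]
gripper_width: 0.894
time_s: 9.28
tcp_pos: [0.5504, 0.1278, 0.108]
ee_rot: [[-0.039, -0.999, -0.001], [-0.999, 0.039, -0.0], [0.0, 0.001, -1.0]]
wrist_force: [0.4, -0.5, -0.2]
gripper_width: 1.0
time_s: 10.02
tcp_pos: [0.5508, 0.1273, 0.1083]
ee_rot: [[-0.04, -0.999, 0.0], [-0.999, 0.04, -0.0], [0.0, -0.0, -1.0]]
wrist_force: [-0.2, 0.1, -0.3]
gripper_width: 0.468
```

Opening 0.468 (about 41 mm) fits the buttons. I'll pull it clear, lift and look.

```bash
python3 -m inch '[{"hand":0.7,"slide":[-0.08,-2,0],"yaw":0},{"hand":0.7,"slide":[-0.16,-4,0],"yaw":0},{"hand":0.7,"slide":[-0.24,-6,0],"yaw":0},{"hand":0.7,"slide":[-0.32,-8,2],"yaw":0},{"hand":0.7,"slide":[-0.4,-10,5],"yaw":0},{"hand":0.7,"slide":[-0.4,-12,9],"yaw":0},{"hand":0.7,"slide":[-0.4,-12,13],"yaw":0},{"hand":0.7,"slide":[-0.4,-12,13],"yaw":0},{"hand":0.7,"slide":[-0.4,-12,13],"yaw":0},{"hand":0.7,"slide":[-0.4,-12,13],"yaw":0}]'
python3 - <<'E'
from h import *
print(sense()['wrist_force'],sense()['moment'])
a=capture("scene");w=capture("wrist");cv2.imwrite("pics/s4.png",a);cv2.imwrite("pics/w4.png",w)
o=np.zeros((480,1100,3),np.uint8);o[:384,:512]=w;o[:480,520:1060]=cv2.resize(a[60:220,200:380],(540,480),interpolation=2)
cv2.imwrite("pics/v4.png",cv2.resize(o,(800,349)))
E
```

```text
time_s: 11.28
tcp_pos: [0.5455, 0.0069, 0.2359]
ee_rot: [[-0.04, -0.999, -0.005], [-0.999, 0.04, -0.001], [0.001, 0.005, -1.0]]
wrist_force: [0.9, -0.2, -4.1]
gripper_width: 0.467
[ 0.89351453 -0.24730471 -4.09110007] [-0.00425209  0.13650083  0.030648  ]
```

View pics/v4.png

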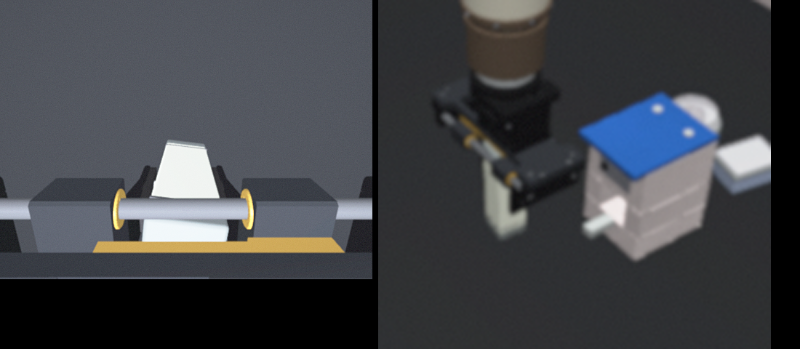

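The canister hangs from the buttons with its former front end sinking (towards −y, view (185,142)). The upper half looks jammed against the hand's body. I'll compute the tilt.

```bash
cat >> h.py <<'E'
def tilt(row,R,t,off=.051,ra=.0674,col=251):
    "in-plane points (along tool x, down) where the pixel ray is ra from the button"
    o,d=wray((col,row),R,t);o=R.T@(o-t);d=R.T@d
    p=np.array([o[0],o[2]-off]);q=np.array([d[0],d[2]])
    k=np.roots([q@q,2*p@q,p@p-ra**2]);return [(np.round(1e3*(p+x*q),1),np.degrees(np.arctan2(*(p+x*q))).round(1)) for x in k]
E
python3 - <<'E'
from h import *
s=sense();I=cv2.imread("pics/w4.png");g=cv2.cvtColor(I,6)
c=g[180:330,255].astype(int);print(c[:90])
e=[i+180 for i in range(1,149) if abs(c[i]-c[i-1])>25];print(e)
for r in e[:3]:print(r,tilt(r,s['ee_rot'],s['tcp_pos']))
E
```

```text
[ 92  86  90  87  87  90  91  87  89  89  89  90  86  88  99 132 139 143
 164 226 230 187 230 242 243 242 242 241 243 242 242 242 242 243 242 242
 243 242 243 243 243 243 243 241 244 241 244 243 242 243 243 243 243 243
 242 244 243 241 242 242 242 243 243 243 242 244 243 243 243 244 243 243
 243 243 243 242 244 242 242 243 242 244 242 242 243 242 242 242 243 244]
[195, 199, 201, 202, 272, 273]
195 [(array([15. , 65.7]), np.float64(12.9)), (array([ 50.2, -45. ]), np.float64(131.8))]
199 [(array([11.9, 66.3]), np.float64(10.2)), (array([ 49.2, -46. ]), np.float64(133.1))]
201 [(array([10.3, 66.6]), np.float64(8.8)), (array([ 48.7, -46.6]), np.float64(133.7))]
```

The canister hangs within about 3° of vertical, its old front (heavy) end down. I'll carry it over the board, turning −1.53 rad so the jaw axis lies along the board's width and the top can lean downhill on the side it swung through.

```bash
python3 -m inch '[{"hand":0.7,"slide":[0.6,-3,1],"yaw":-0.153},{"hand":0.7,"slide":[1.3,-6,1],"yaw":-0.306},{"hand":0.7,"slide":[2,-9,1],"yaw":-0.459},{"hand":0.7,"slide":[2.6,-12,1],"yaw":-0.612},{"hand":0.7,"slide":[3.2,-15,1],"yaw":-0.765},{"hand":0.7,"slide":[3.9,-18,1],"yaw":-0.918},{"hand":0.7,"slide":[4.5,-21,1],"yaw":-1.071},{"hand":0.7,"slide":[5.2,-24,1],"yaw":-1.224},{"hand":0.7,"slide":[5.8,-27,1],"yaw":-1.377},{"hand":0.7,"slide":[6.4,-29.7,1],"yaw":-1.53}]'
python3 -m inch '[{"hand":0.7,"slide":[0,0,-1],"yaw":0},{"hand":0.7,"slide":[0,0,-2],"yaw":0},{"hand":0.7,"slide":[0,0,-2],"yaw":0},{"hand":0.7,"slide":[0,0,-2],"yaw":0}]'
python3 - <<'E'
from h import *
s=sense();print(s['wrist_force'],s['joints'])
a=capture("scene");w=capture("wrist");cv2.imwrite("pics/s5.png",a);cv2.imwrite("pics/w5.png",w)
g=cv2.cvtColor(w,6);print(g[180:212,255])
for r in (195,199,202):print(r,tilt(r,s['ee_rot'],s['tcp_pos'])[0])
o=np.zeros((480,1100,3),np.uint8);o[:384,:512]=w;o[:480,520:1060]=cv2.resize(a[150:310,90:270],(540,480),interpolation=2)
cv2.imwrite("pics/v5.png",cv2.resize(o,(800,349)))
E
```

```text
time_s: 12.62
tcp_pos: [0.6107, -0.2905, 0.2466]
ee_rot: [[-1.0, 0.004, -0.003], [0.004, 1.0, 0.001], [0.003, 0.001, -1.0]]
wrist_force: [-0.3, -0.2, -4.6]
gripper_width: 0.462
time_s: 13.12
tcp_pos: [0.6109, -0.289, 0.2284]
ee_rot: [[-1.0, -0.002, 0.0], [-0.002, 1.0, -0.0], [-0.0, -0.0, -1.0]]
wrist_force: [0.4, -0.6, -4.4]
gripper_width: 0.467
[ 0.4217099  -0.56582601 -4.3866233 ] [-1.16372367e+01  2.95387169e+01  3.23060280e+00  1.47425362e-02
 -6.36794423e+01 -7.82396571e+01]
[241 242 243 242 242 243 242 243 242 243 244 244 244 243 219 120  67  74
  95 130 118 103 136 141 146 144 145 144 150 145 149 145]
195 (array([16.1, 65.4]), np.float64(13.8))
199 (array([13. , 66.1]), np.float64(11.1))
202 (array([10.7, 66.6]), np.float64(9.1))
```

View pics/v5.png

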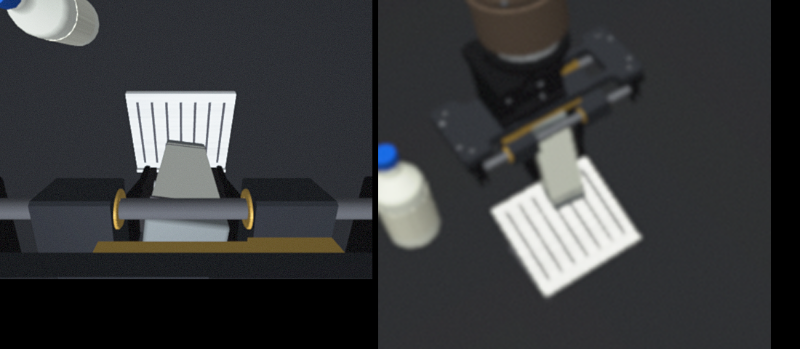

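The canister hangs over the board, end at view (185,142). I'll check its tilt independently from its apparent width along the near face.

Run:
```python
from h import *
s=sense();R,t=s['ee_rot'],s['tcp_pos'];I=cv2.imread("pics/w5.png");g=cv2.cvtColor(I,6).astype(int)
cv2.imwrite("pics/w5c.png",cv2.resize(I[180:350,170:340],(680,600),interpolation=2)[:600])
T=camera_model("wrist")['tool_from_camera'];f=317.86
for a in (203,210,220,230,240,250,260,300,304,308,312,316,320,324):
    row=g[a];d=np.abs(np.diff(row));l=[i for i in range(185,250) if d[i]>12];r=[i for i in range(255,325) if d[i]>12]
    print(a,l,r)
```

```text
203 [194, 195, 197, 198, 211, 212, 213, 214, 215, 226, 227] [280, 281, 283, 284, 285, 298, 299, 301, 302, 312, 313, 314]
210 [185, 195, 196, 198, 199, 212, 213, 215, 216, 224, 225] [283, 284, 297, 298, 300, 301, 311, 312, 313]
220 [185, 186, 187, 196, 197, 198, 199, 200, 213, 214, 216, 217, 221, 222] [285, 286, 296, 297, 298, 299, 300, 310, 311]
230 [187, 188, 189, 197, 198, 199, 204, 205, 206, 214, 215, 218, 219, 220] [289, 296, 297, 298, 303, 304, 305, 306, 308, 309, 310]
240 [193, 212, 214, 215, 216] [291, 292, 293, 309]
250 [187, 188, 189, 210, 211, 212] [294, 295, 296, 310, 315]
260 [190, 201, 202, 209, 210, 211] [297, 298, 299, 301]
300 [] []
304 [191, 197, 198, 199] [311, 312, 313, 319, 320]
308 [191, 192, 197, 198, 199] [313, 314, 321, 324]
312 [190, 191, 192, 197, 198, 202] [314, 315, 316, 321]
316 [185, 186, 191, 192, 196, 197, 198] [314, 315, 316]
320 [193, 196, 197, 198] [313, 314, 315, 317, 318, 322, 323, 324]
324 [192, 195, 196, 197, 200] [311, 312, 313, 314, 321]
```

View pics/w5c.png

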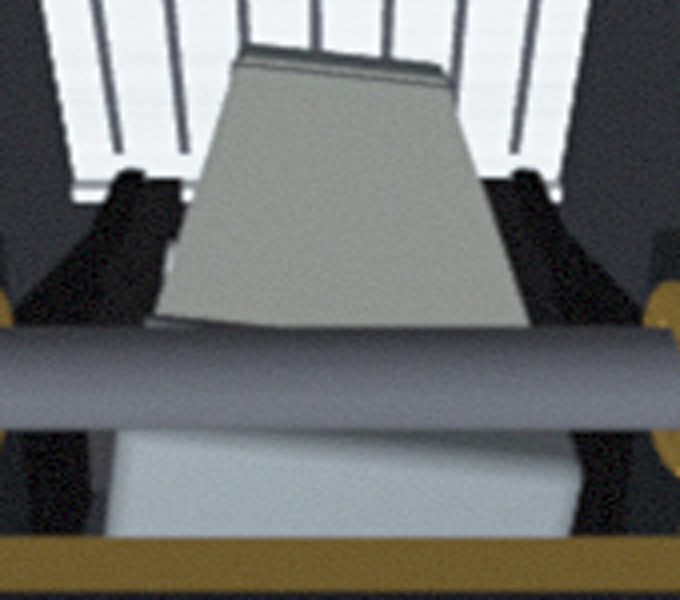

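From the widths, the canister is vertical to within about 2°, centred at the grasp point, and spun about 6° about the vertical. I'll turn +0.1 rad to line it up with the slope, lower it until its uphill edge touches, then follow an arc downhill to seat it.

```bash
python3 -m inch '[{"hand":0.7,"slide":[0,0,-2],"yaw":0.1},{"hand":0.7,"slide":[0,0,-3.5],"yaw":0.1},{"hand":0.7,"slide":[0,0,-4.5],"yaw":0.1},{"hand":0.7,"slide":[0,0,-5],"yaw":0.1},{"hand":0.7,"slide":[0,0,-5],"yaw":0.1},{"hand":0.7,"slide":[0,0,-5],"yaw":0.1}]'
python3 -m inch '[{"hand":0.7,"slide":[0,0,-0.2],"yaw":0},{"hand":0.7,"slide":[0,0,-0.3],"yaw":0},{"hand":0.7,"slide":[0,0,-0.3],"yaw":0},{"hand":0.7,"slide":[0,0,-0.3],"yaw":0}]'
python3 -m inch '[{"hand":0.7,"slide":[0,0,-0.2],"yaw":0},{"hand":0.7,"slide":[0,0,-0.3],"yaw":0},{"hand":0.7,"slide":[0,0,-0.3],"yaw":0},{"hand":0.7,"slide":[0,0,-0.3],"yaw":0}]'
```

```text
time_s: 13.98
tcp_pos: [0.6111, -0.2899, 0.1789]
ee_rot: [[-0.995, -0.101, 0.001], [-0.101, 0.995, -0.001], [-0.001, -0.001, -1.0]]
wrist_force: [0.2, 0.7, -3.5]
gripper_width: 0.464
time_s: 14.48
tcp_pos: [0.6107, -0.2897, 0.1753]
ee_rot: [[-0.995, -0.101, 0.0], [-0.101, 0.995, -0.0], [-0.0, -0.0, -1.0]]
wrist_force: [0.1, 0.7, -3.9]
gripper_width: 0.466
time_s: 14.98
tcp_pos: [0.6112, -0.2898, 0.1729]
ee_rot: [[-0.995, -0.101, 0.001], [-0.101, 0.995, -0.001], [-0.001, -0.001, -1.0]]
wrist_force: [0.5, 0.1, -0.9]
gripper_width: 0.465
```

Contact at about TCP z=0.173, as predicted. Next comes the seating arc with a slight preload.

```bash
python3 -m inch '[{"hand":0.7,"slide":[0,0,-0.15],"yaw":0},{"hand":0.7,"slide":[0.28,0,-0.25],"yaw":0},{"hand":0.7,"slide":[0.56,0,-0.35],"yaw":0},{"hand":0.7,"slide":[0.83,0,-0.46],"yaw":0},{"hand":0.7,"slide":[1.1,0,-0.57],"yaw":0},{"hand":0.7,"slide":[1.1,0,-0.57],"yaw":0}]'
python3 - <<'E'
from h import *
s=sense();print(s['wrist_force'],s['moment'])
a=capture("scene");w=capture("wrist");cv2.imwrite("pics/s6.png",a);cv2.imwrite("pics/w6.png",w)
o=np.zeros((600,800,3),np.uint8);o[:600,:400]=cv2.resize(w[160:350,180:330],(400,506),interpolation=2)[:506] if 0 else cv2.copyMakeBorder(cv2.resize(w[160:350,180:330],(400,506),interpolation=2),0,94,0,0,0)
o[:,400:]=cv2.resize(a[180:285,130:200],(400,600),interpolation=2);cv2.imwrite("pics/v6.png",o)
E
```

```text
time_s: 15.72
tcp_pos: [0.6235, -0.2901, 0.1682]
ee_rot: [[-0.995, -0.102, 0.005], [-0.102, 0.995, -0.002], [-0.004, -0.003, -1.0]]
wrist_force: [2.8, 0.1, 5.7]
gripper_width: 0.462
[2.81320371 0.09322782 5.74218754] [ 0.25944154 -0.68210357 -0.0247687 ]
```

View pics/v6.png

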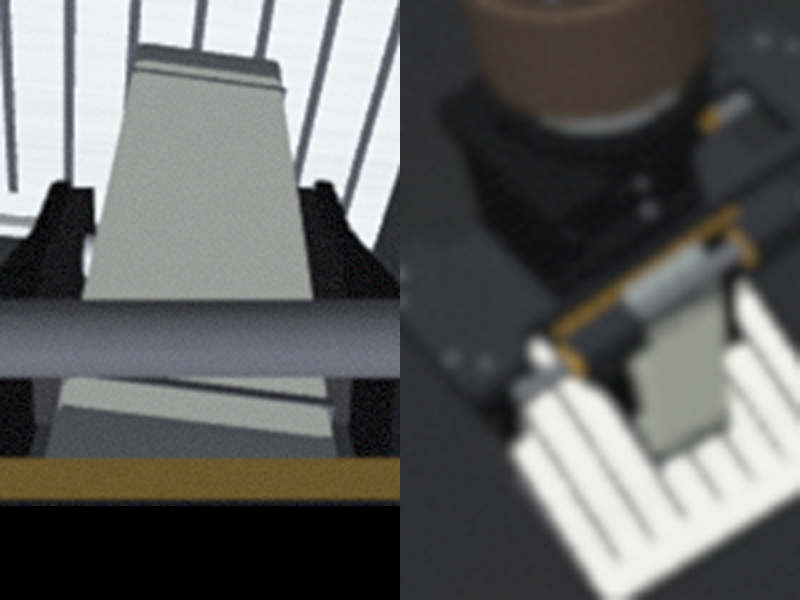

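The canister has begun to lean downhill: its bottom edge has moved up the picture towards the uphill side, and the grey top cap is showing. Contact is about 10 N, so I'll finish the arc.

```bash
python3 -m inch '[{"hand":0.7,"slide":[0.26,0,-0.13],"yaw":0},{"hand":0.7,"slide":[0.52,0,-0.27],"yaw":0},{"hand":0.7,"slide":[0.77,0,-0.4],"yaw":0},{"hand":0.7,"slide":[0.9,0,-0.5],"yaw":0},{"hand":0.7,"slide":[0.9,0,-0.5],"yaw":0}]'
python3 - <<'E'
from h import *
s=sense();print(s['wrist_force'],s['moment'])
w=capture("wrist");cv2.imwrite("pics/w7.png",w)
g=cv2.cvtColor(w,6);print(g[150:205,251])
for r in (165,168,171,174,177,180):print(r,tilt(r,s['ee_rot'],s['tcp_pos'])[0])
E
```

```text
time_s: 16.45
tcp_pos: [0.6326, -0.2903, 0.1631]
ee_rot: [[-0.995, -0.102, 0.005], [-0.102, 0.995, -0.002], [-0.005, -0.003, -1.0]]
wrist_force: [4.3, -0.0, 5.3]
gripper_width: 0.467
[ 4.3120079  -0.02322585  5.34103471] [-0.26301325 -1.07822076  0.13649019]
[242 241 242 241 241 240 240 243 242 242 242 243 243 241 245 242 202 113
  78  92  89  91  93  91  90 120 167 176 176 155  96 113 164 180 171 172
 174 169 174 172 173 172 175 176 170 174 174 173 171 170 172 170 173 169
 174]
165 (array([39.5, 54.6]), np.float64(35.9))
168 (array([37.2, 56.2]), np.float64(33.5))
171 (array([34.9, 57.7]), np.float64(31.1))
174 (array([32.5, 59. ]), np.float64(28.9))
177 (array([30.2, 60.3]), np.float64(26.6))
180 (array([27.9, 61.4]), np.float64(24.4))
```

Edge at row 167 gives a tilt of about 18.8°, so it's nearly seated. I'll press a little more.

```bash
python3 -m inch '[{"hand":0.7,"slide":[0.05,0,-0.1],"yaw":0},{"hand":0.7,"slide":[0.15,0,-0.25],"yaw":0},{"hand":0.7,"slide":[0.15,0,-0.25],"yaw":0},{"hand":0.7,"slide":[0.15,0,-0.25],"yaw":0}]'
python3 - <<'E'
from h import *
s=sense();print(s['wrist_force'],s['moment'])
w=capture("wrist");cv2.imwrite("pics/w8.png",w)
g=cv2.cvtColor(w,6);print(g[150:185,251])
for r in (163,165,167):print(r,tilt(r,s['ee_rot'],s['tcp_pos'])[0])
E
```

```text
time_s: 17.0
tcp_pos: [0.6343, -0.2902, 0.1618]
ee_rot: [[-0.995, -0.102, 0.006], [-0.102, 0.995, -0.003], [-0.006, -0.003, -1.0]]
wrist_force: [2.8, 1.5, 10.0]
gripper_width: 0.468
[2.75396354 1.49557395 9.9612227 ] [ 0.22972027 -0.87676386  0.07809649]
[241 240 241 240 240 243 241 241 241 242 242 240 242 238 160  89  88  92
  91  94  93  92  95 114 158 177 179 171 116  98 149 182 177 178 173]
163 (array([41. , 53.5]), np.float64(37.5))
165 (array([39.5, 54.6]), np.float64(35.9))
167 (array([37.9, 55.7]), np.float64(34.3))
```

Edge at row 164 gives a tilt of about 21°, and the force is stiffening, so it's seated. I'll ease the preload, open, and withdraw along the canister's leaning axis.

```bash
python3 -m inch '[{"hand":0.7,"slide":[0,0,0.1],"yaw":0},{"hand":0.7,"slide":[0,0,0.1],"yaw":0},{"hand":0.2,"slide":[0,0,0.1],"yaw":0},{"hand":0.2,"slide":[0,0,0.1],"yaw":0},{"hand":0,"slide":[0,0,0.1],"yaw":0},{"hand":0,"slide":[0,0,0.1],"yaw":0},{"hand":0,"slide":[0,0,0.1],"yaw":0},{"hand":0,"slide":[0,0,0.1],"yaw":0}]'
python3 - <<'E'
from h import *
s=sense();print(s['wrist_force'],s['moment'])
a=capture("scene");w=capture("wrist");cv2.imwrite("pics/s9.png",a);cv2.imwrite("pics/w9.png",w)
o=np.zeros((600,800,3),np.uint8);o[:506,:400]=cv2.resize(w[160:350,180:330],(400,506),interpolation=2)
o[:,400:]=cv2.resize(a[180:285,130:200],(400,600),interpolation=2);cv2.imwrite("pics/v9.png",o)
E
```

```text
time_s: 18.05
tcp_pos: [0.6319, -0.2897, 0.1597]
ee_rot: [[-0.995, -0.1, -0.001], [-0.1, 0.995, 0.0], [0.001, 0.0, -1.0]]
wrist_force: [0.4, -0.1, 2.4]
gripper_width: 0.979
[ 0.39585664 -0.11963777  2.41423632] [ 0.13920552 -0.14653147  0.0062352 ]
```

View pics/v9.png

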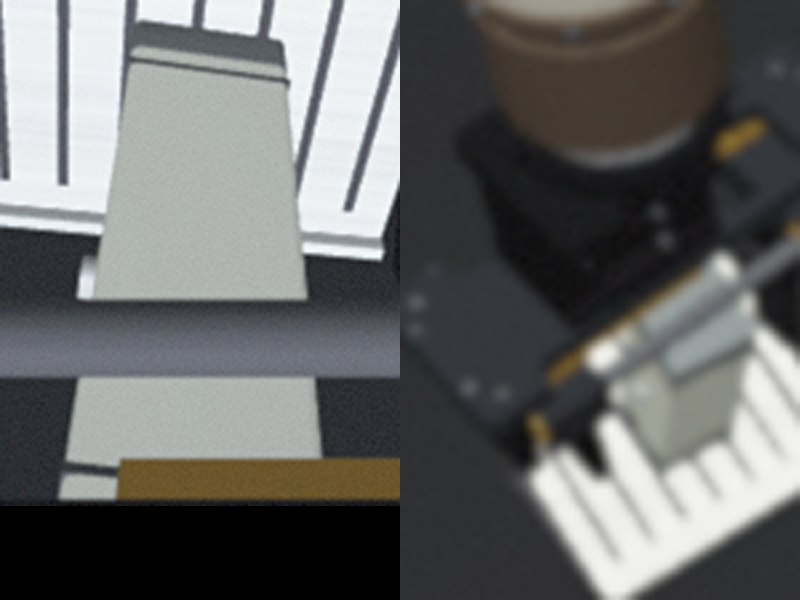

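The canister stands leaning downhill with the gripper open. Its bottom edge is at about (210,35) in the view, and its top end is still between the hand's bars. A 2.4 N residual suggests light contact with the hand. That was my last picture, so from here I'll work numerically, starting with the tilt from the seam lines on its left edge.

```bash
cat > st.py <<'E'
from h import *
from scipy.optimize import least_squares
def solve(B,G1,G2,R,t):
    n=np.array([np.sin(np.radians(20)),0,np.cos(np.radians(20))]);P=np.array([.61,-.29,.051])
    o,d=wray(B,R,t);b=o+d*(n@(P-o))/(n@d)
    def near(px,q):
        o,d=wray(px,R,t);d=d/np.linalg.norm(d);v=q-o;return v-d*(v@d)
    def f(p):
        a=np.array([np.sin(p[0]),p[2],np.cos(p[0])])
        return 1e3*np.r_[near(G1,b+a*p[1]),near(G2,b+a*(.13-p[1]))]
    r=least_squares(f,[.35,.008,0]);return b.round(4),np.degrees(r.x[0]).round(2),(r.x[1]*1e3).round(1),np.degrees(r.x[2]).round(2),r.cost.round(2)
E
python3 - <<'E'
from st import *
s=sense();R,t=s['ee_rot'],s['tcp_pos']
w=cv2.imread("pics/w9.png");g=cv2.cvtColor(w,6)
for c in (232,236,240):print(c,"bot",g[162:190,c])
for c in (207,212,218):print(c,"top",g[322:346,c])
for dr in(-1,0,1):print(solve((232,168+dr),(229,182.5),(212,335),R,t))
E
```

```text
232 bot [241 245 241 241 237 183 111  87  90  90  89  95  93  94 107 146 175 185
 172 146  90 119 174 182 182 179 178 175]
236 bot [240 242 242 240 240 211 119  80  86  89  89  92  94  94  95 122 170 186
 184 165 108  93 157 178 182 182 179 179]
240 bot [241 241 242 240 241 234 154  89  83  85  87  95  93  93  95 102 144 174
 181 180 158  95 110 169 183 180 179 182]
207 top [173 175 176 181 181 181 180 176 181 181 172 122  71  49  60  91 143 176
 182 177 179 178 177 178]
212 top [180 179 178 176 181 180 177 179 179 179 182 165  94  53  53  71 128 172
 179 177 179 177 173 179]
218 top [179 181 176 179 180 183 179 175 177 176 176 171 145  82  47  57  95 156
 176 177 179 177 176 178]
(array([ 0.5945, -0.3056,  0.0567]), np.float64(17.76), np.float64(18.0), np.float64(1.04), np.float64(0.21))
(array([ 0.5952, -0.3056,  0.0564]), np.float64(16.84), np.float64(17.3), np.float64(1.04), np.float64(0.26))
(array([ 0.5959, -0.3056,  0.0561]), np.float64(15.93), np.float64(16.6), np.float64(1.04), np.float64(0.31))
```

The tilt comes out at 17° ± 3°, consistent with seated. I'll withdraw along the axis in small steps, watching the force.

```bash
python3 -m inch '[{"hand":0,"slide":[0.07,0,0.2],"yaw":0},{"hand":0,"slide":[0.14,0,0.4],"yaw":0},{"hand":0,"slide":[0.14,0,0.4],"yaw":0}]'
python3 - <<'E'
from st import *
s=sense();R,t=s['ee_rot'],s['tcp_pos'];print(s['wrist_force'],s['moment'])
w=capture("wrist");cv2.imwrite("pics/w10.png",w);g=cv2.cvtColor(w,6)
for c in (229,232,236):print(c,"bot",g[162:196,c])
for c in (210,214,218):print(c,"top",g[312:346,c])
E
```

```text
time_s: 18.52
tcp_pos: [0.6335, -0.2897, 0.164]
ee_rot: [[-0.995, -0.101, -0.0], [-0.101, 0.995, 0.0], [0.0, 0.0, -1.0]]
wrist_force: [0.1, 1.0, 0.3]
gripper_width: 1.002
[0.08048647 1.01546313 0.33425387] [-0.00735656 -0.0075319   0.02815058]
229 bot [ 92  89  90  96  92  94  91  91  93  96  92  91  95 107  98  83  93 114
 139 157 165 173 171 175 178 172 180 181 181 183 183 179 181 180]
232 bot [208 181 132  97  91  90  93  94  92  97 111 154 181 183 167  93 105 170
 181 179 179 176 178 176 178 180 181 180 182 178 181 179 177 181]
236 bot [238 195 112  81  89  91  91  91  98  91 107 150 177 180 176 132  97 142
 178 177 177 180 176 178 179 179 179 180 179 180 177 179 182 180]
210 top [180 179 180 176 181 174 180 181 167 104  60  54  68 131 176 180 180 179
 180 176 175 179 180 178 179 174 151 100  80  85  86  83  84  88]
214 top [182 178 179 177 176 178 178 181 170 145  78  47  54 107 173 181 178 179
 180 175 177 176 179 179 178 180 168 119  81  80  85  82  86  88]
218 top [179 176 182 177 177 180 181 175 183 169 103  56  56  87 144 174 180 178
 179 178 177 178 177 176 176 177 174 144  97  79  87  81  85  85]
```

```bash
python3 - <<'E'
from st import *
s=sense();R,t=s['ee_rot'],s['tcp_pos']
for dr in(-1,0,1):print(solve((233,163.5+dr),(231,177.5),(212,323),R,t))
E
python3 -m inch '[{"hand":0,"slide":[0.35,0,1],"yaw":0},{"hand":0,"slide":[0.7,0,2],"yaw":0},{"hand":0,"slide":[1.1,0,3],"yaw":0}]'
python3 -m inch '[{"hand":0,"slide":[0.6,0,1.7],"yaw":0},{"hand":0,"slide":[1.2,0,3.4],"yaw":0},{"hand":0,"slide":[1.8,0,5],"yaw":0},{"hand":0,"slide":[2.4,0,6.6],"yaw":0},{"hand":0,"slide":[2.4,0,9],"yaw":0},{"hand":0,"slide":[-2,0,14],"yaw":0},{"hand":0,"slide":[-6,0,16],"yaw":0},{"hand":0,"slide":[-12,4,16],"yaw":0},{"hand":0,"slide":[-18,10,16],"yaw":0},{"hand":0,"slide":[-18,10,16],"yaw":0}]'
```

```text
(array([ 0.5941, -0.3055,  0.0568]), np.float64(18.06), np.float64(17.8), np.float64(0.69), np.float64(0.0))
(array([ 0.5948, -0.3054,  0.0565]), np.float64(17.14), np.float64(17.1), np.float64(0.69), np.float64(0.0))
(array([ 0.5955, -0.3054,  0.0563]), np.float64(16.23), np.float64(16.4), np.float64(0.69), np.float64(0.01))
time_s: 18.95
tcp_pos: [0.6451, -0.2897, 0.1953]
ee_rot: [[-0.995, -0.101, 0.001], [-0.101, 0.995, -0.0], [-0.001, -0.0, -1.0]]
wrist_force: [1.0, -0.7, 0.5]
gripper_width: 0.997
time_s: 20.2
tcp_pos: [0.4623, -0.1884, 0.3556]
ee_rot: [[-0.995, -0.101, 0.002], [-0.101, 0.995, 0.0], [-0.002, -0.0, -1.0]]
wrist_force: [-0.5, 1.1, 0.0]
gripper_width: 1.004
```

The hand is clear. Now a numeric check: difference against the first pictures gives the canister's silhouette in both views and shows whether the bystanders moved.

Run:
```python
from h import *
np.set_printoptions(precision=3,suppress=True)
import cv2
P={}
for n in("top","scene"):
    a=capture(n);capture(n);b=capture(n);cv2.imwrite(f"pics/{n}_f.png",b)
    print(n,"motion",np.abs(a.astype(int)-b).max())
    r=cv2.imread(f"pics/{n}.png");P[n]=b
    d=cv2.GaussianBlur(cv2.absdiff(b,r).max(2),(3,3),0);m=(d>30).astype(np.uint8)*255
    for c in cv2.findContours(m,0,2)[0]:
        if cv2.contourArea(c)>12:print(n,cv2.boundingRect(c),cv2.contourArea(c),cv2.minAreaRect(c))
# predicted silhouettes of upright canister at board centre
def proj(n,p):
    m=camera_model(n);q=m['orientation'].T@(p-m['xyz']);return (m['mtx']@np.array([q[0]/-q[2],-q[1]/-q[2],1]))[:2]
a=np.radians(20);X=np.array([np.cos(a),0,-np.sin(a)]);Z=np.array([np.sin(a),0,np.cos(a)]);Y=np.array([0,1.,0]);C=np.array([.61,-.29,.051])
for n in P:
    for h in(0,.13):print(n,"pred",h,*[proj(n,C+Z*h+X*u*.018+Y*v*.018).round(0) for u,v in((-1,-1),(1,-1),(1,1),(-1,1))])
```

```text
top motion 25
top (399, 271, 113, 113) 5736.5 ((477.7466735839844, 350.0143737792969), (71.66010284423828, 155.56378173828125), 42.922821044921875)
top (113, 199, 30, 30) 670.5 ((127.5, 213.5), (29.0, 29.0), 90.0)
top (198, 186, 215, 198) 18905.0 ((305.89697265625, 292.4651794433594), (174.10145568847656, 223.46136474609375), 12.492475509643555)
top (112, 166, 32, 27) 594.0 ((127.79411315917969, 179.3235321044922), (29.831880569458008, 22.070741653442383), 14.03624439239502)
top (507, 163, 5, 98) 183.5 ((509.0, 211.49996948242188), (96.99998474121094, 3.999999523162842), 90.0)
top (153, 162, 66, 44) 2177.0 ((186.04086303710938, 183.8463134765625), (64.0625, 41.1072883605957), 3.5763344764709473)
top (333, 143, 44, 47) 1602.5 ((354.5, 166.0), (46.0, 43.0), 90.0)
top (504, 70, 8, 89) 196.5 ((507.5, 114.0), (88.0, 7.0), 90.0)
top (0, 0, 512, 384) 36879.0 ((255.5, 191.5), (383.0, 511.0), 90.0)
scene motion 65
scene (167, 226, 25, 37) 625.0 ((179.31539916992188, 243.9769287109375), (22.94642448425293, 37.086387634277344), 7.125016689300537)
scene (291, 145, 23, 23) 225.0 ((301.9310302734375, 155.67242431640625), (17.72637176513672, 21.14034080505371), 66.80140686035156)
scene (123, 18, 82, 106) 5510.0 ((164.37579345703125, 70.22068786621094), (103.51274871826172, 81.91839599609375), 86.34777069091797)
scene (173, 0, 43, 18) 260.0 ((194.0, 8.5), (17.0, 42.0), 90.0)
scene (137, 0, 18, 26) 208.5 ((147.9760284423828, 11.13819694519043), (29.134180068969727, 11.390807151794434), 61.189208984375)
scene (121, 0, 14, 6) 28.5 ((127.4000015258789, 2.200000286102295), (3.162277936935425, 13.914021492004395), 71.56504821777344)
scene (0, 0, 15, 19) 140.5 ((7.0, 9.0), (18.0, 14.0), 90.0)
top pred 0 [360. 175.] [359. 164.] [347. 164.] [348. 175.]
top pred 0.13 [370. 155.] [369. 143.] [356. 143.] [357. 154.]
scene pred 0 [165. 250.] [173. 262.] [186. 255.] [178. 243.]
scene pred 0.13 [167. 231.] [176. 245.] [191. 236.] [182. 223.]
```

Both silhouettes match the prediction for standing square on the board: the scene box is 167–192 × 226–263 against 165–191 × 223–262 predicted, and the top view's edge is at row 143, as predicted. The scene view shows no change at the bystanders. One last motion check around the canister, then I hand in.

Run:
```python
from station import *
import cv2,numpy as np
a=capture("scene");[capture("top") for _ in range(4)];b=capture("scene")
r=np.s_[220:268,160:198];d=np.abs(cv2.GaussianBlur(a,(5,5),0).astype(int)-cv2.GaussianBlur(b,(5,5),0))
print("canister",d[r].max(),"board/bottle",d[215:290,85:215].max(),sense()['joint_velocities'].round(2),sense()['wrist_force'])
if d[r].max()<15:print(finish_job())
```

```text
canister 1 board/bottle 2 [ 0.21 -0.37 -0.28 -0.01 -0.09 -0.06] [ 0.37322424  0.06764289 -0.20601043]
the job is handed in; nothing more can be done
None
```

The canister is out of the dock and standing on the draining board, heavy end down and let go. I handed the job in with about 21 s on the robot's clock.

**How it went:** I gripped about 8 mm of the canister's front end, drew it out about 74 mm and regripped it by the side buttons. When lifted, the end that had faced out of the dock sank, so that end is the heavy one. I set that end on the board, tilted it until it sat flat, opened the gripper and withdrew along its lean.

**Last checks that agreed:**
- **Position:** in both fixed cameras the canister's outline was within about 3 pixels of that of a canister standing square at the board's middle.
- **At rest:** two pictures taken about 0.25 s apart showed no movement around the canister.
- **Robot clear:** the wrist force was about 0 N with the hand well away.
- **Bystanders:** the scene view showed no change at the bottle, tip box or centrifuge. In the top view the tip box and centrifuge were still where they started; I did not check the bottle there.

**Checks that disagreed or were weak:**
- **Tilt:** the wrist camera put the lean at about 17° (give or take 3°) against the expected 20°. I read this as measuring error, since the residual force vanished and the canister stayed still with the hand gone.
- **Top view:** its whole-picture comparison was muddied by a brightness change.
- **Hood contact:** while creeping in, the hand touched the dock's hood at about 4.5 N, well under the 40 N limit.

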